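# Set the yarn winder's speed dial and start it

## Robot

A 7-joint arm with a two-finger parallel gripper is mounted at the origin on the work surface. World frame = base frame: x ahead of the robot, y to its left, z up, the work surface at z = 0. Lengths are in m, angles in rad, forces in N, time in s.
With the tool pointing down it reaches from about 0.425 to 0.875 m from the base axis. Payload 4.7 kg.
Tool frame: the origin (TCP) lies midway between the tips of the shut fingers; the grasp point (between the pads) lies 19 mm behind it; z points along the fingers, x is the direction in which the jaws open and shut, and the axes are right-handed (so a half turn about z gives the same grasp; the last joint's range is limited). The gripper opens to 87 mm and grips with 3 to 60 N. Pads are 19 mm wide; open, the fingers measure 117 mm over their backs; the gripper's body (75 mm by 190 mm) begins 51 mm behind the grasp point.
Start: joints at [-1.2, 0.321, -0.07, 1.45, 0.023, 1.371, -0.057], TCP at [0.227, 0.609, 0.223] pointing down, gripper open.
Joint ranges: [-2.86, 2.86], [-0.3, 2.09], [-1.38, 1.24], [0.06, 2.45], [-1.56, 4.7], [0.09, 2.05], [-2.69, 2.69]. Speed limits (rad/s): [2.57, 2.57, 3.14, 3.14, 3.14, 3.14, 3.14].

## Interface

Orientations are given as a rotation vector (axis times angle).
In Python, from bench import get_state, eyes, ticket gives the robot as it stands.
- The arm moves only by the tool carry_out, never from a script. Its argument "motion" is a list of rows, each a list of 2 entries, a list of its own where there are three numbers: the shift along the world's x, y, z in m, then the turn about the world's z in rad. A call has 1 to 20 rows; each row is the pose to reach, as a shift and turn from the pose commanded when the call began; what a row does not reach only later rows make up. A row lasts 1/10 s, in which the tool goes at most 50 mm and 8.59 degrees, less where a joint would pass 70% of its speed; a pose out of reach is approached as far as the arm can. A call with a gripper value outside its range is refused whole. "grip" is the gripper command: -1 is fully open, 1 is shut, values between are in proportion, set as the call begins (left out, the last holds). The fingers move at their own pace and stop on an object; "squeeze" is the grip in N (left out, the last holds). Time passes only in rows, so rows that repeat a pose let the fingers close. It gives the time, the measured TCP pose, the force and the opening at its end, in the units of the state.
- get_state(): the state, without advancing time (a new reading comes with each control period).
- eyes.get_image(name): name is "scene" or "top" or "wrist"; returns a dict with "pixels" (400x640x3 uint8, blue, green, red), "mtx" (3x3 intrinsics, pixels), "extrinsics" (4x4, takes a point from camera to world coordinates). Camera axes: x right, y down, z forward; pixel columns grow to the right and rows downward; lengths in m; the calibration is good to about 2 mm. A picture is of the moment at which its call begins. There is no depth.
- ticket.close_job(): hands the job in, once; it reports no verdict.
The state is a dict: "time": time; "joint_positions": joint angles; "qd": joint speeds; "joint_torque": joint torques, N m; "position": TCP position; "tool_rot": TCP orientation; "ft_force": force on the tool from outside, world axes, zero at the start; "torque": the same for the moment, N m; "grip_width": opening from 0.0 (shut) to 1.0 (fully open).
Only numpy, scipy, OpenCV 4.12 (cv2) and the standard library are available. Lean on these libraries where they do the work, as an engineer would, in place of code of your own. Each camera call takes 0.05 s, during which the arm holds its last target. There are 200 camera calls.

## Task

Turn the yarn winder's large speed knob until its white pointer line points at the brass marker tab on the rim of the scale, let go of it, and then press the start button (the round one in the upper right corner of the panel) fully in and release it. Leave the small tension knob and the brass marker as they are, leave the knob on the mark, and do not shift the things standing around.

Things in the scene. Friction and masses are not known exactly. Their poses are not given: they have to be found in the camera images.
- winder: Electric yarn winder, fixed: white housing 270 x 280 x 130 mm high. Origin: centre of its underside; x to its back, y to its left seen from the robot. In front a flat grey panel sloped 30 degrees from level, facing the robot and up, 30 mm high at its front edge, 128 mm at its top. Behind it a level deck, 100 mm deep, with a steel spindle (tip 202 mm high) on the left.
- dial_center (a point): Centre of the round aluminium scale plate (112 mm across, 3 mm thick) on the left half of the panel, on its top face, on the axis of the speed knob. z: out of the panel along the knob's axis; x: straight up the slope; y: to the winder's left. 13 black tick marks, 22.5 degrees apart, from lower left over the top to lower right.
- speed_knob (a joint): Large black speed knob: rad, 0 to 4.71, growing clockwise seen facing the panel; at 0 it points to lower left (-0.707, 0.707 in dial_center's x, y), at 2.356 straight up the slope. Skirt 68 mm across, 8 mm thick; on it a grip bar 46 mm long, 14 wide, 38 high (top 46 mm above the plate). White line at one end of the bar: its pointer. Stays where left.
- knob_grip (a point): Point to grip the speed knob: on its axis, 34 mm above the scale plate (12 mm below the bar's top). x: along the bar towards the pointer; z: along the axis, out of the panel.
- pointer (a point): Where the speed knob's white pointer line points: on the knob's line, 40 mm from its axis, 4 mm above the scale plate; turns with the knob.
- marker (a joint): Small brass marker tab on the scale plate's rim, 16 x 9 x 4 mm high, 46 to 62 mm from the knob's axis, narrow tip inward: its angle in rad, same zero and direction as the speed knob's, so the knob points at it when both values are equal. Stiff, stays put.
- marker_point (a point): Point in front of the marker's tip, 40 mm from the knob's axis, 4 mm above the scale plate.
- tension_rim (a point): Point on the rim of the small round tension knob (black, 24 mm across, 18 mm high) in the lower right of the panel, at its white line. Not to be turned.
- start_button_top (a point): Centre of the top face of the round black start button (30 mm across, in a white housing) in the upper right of the panel. z: out of the panel, the button is pressed against it.
- start_button (a joint): Travel of the start button in m: 0 out, 0.006 fully pressed (about 5 N); it springs back.
- bobbin: Pale wooden bobbin, 48 mm across, 60 mm high, upright on the right of the winder's deck. Origin: centre of its underside. Bystander: leave it where it stands.
- button_jar: Closed glass jar with a brass cap, 66 mm across, 100 mm high, left of the winder. Origin: centre of its underside. Bystander: leave it where it stands.
- wide_bobbin: Dark wooden bobbin, 64 mm across, 45 mm high, right of the winder's front. Origin: centre of its underside. Bystander: leave it where it stands.
- card_stand: Small price card (75 mm wide, 62 mm high) in a wooden foot, right of the winder. Origin: centre of its underside. Bystander: leave it where it stands.
- pot: White ceramic pot, 80 mm across, 90 mm high, on the table to the right. Origin: centre of its underside. Bystander: leave it where it stands.
- hook_tool: Long thin hand tool with a wooden handle and brass shank, 160 mm long, lying on the table to the left. Origin: middle of its underside. Bystander: leave it where it stands.

How it is judged:
By the outcome, as a careful person would: the job done as asked, in the order asked, and still so for the second after the job is handed in, with the robot touching nothing.
It also fails if it takes over 48 s, if anything falls off the work surface, if the arm or the gripper's body presses on something with over 40 N, if the wrist force passes 120 N, or if a joint passes its speed limit or range.

## Working session

There is one attempt and no reset: what is moved stays moved. The work goes in short steps, Python scripts to look and compute and a tool call to move; the robot and the scene stay as the last step left them, time stands still between calls to the robot, and variables do not carry over. Pictures are saved under pics/ and viewed, about 8 in all and at most 12, crops included, and the job is handed in when it is done.

Besides the shell and the picture viewer there is one more tool, called by a JSON object that holds its "op" and its "data". carry_out: Moves the arm, as the interface text tells. Its arguments: {"type":"object","properties":{"motion":{"type":"array","items":{"type":"array"}},"grip":{"type":"number"},"squeeze":{"type":"number"}},"required":["motion"]}

```bash
mkdir -p pics; ls
python3 - <<'E'
from bench import get_state, eyes
import cv2,numpy as np
np.set_printoptions(precision=4,suppress=True)
print(get_state())
for n in("scene","top"):
    d=eyes.get_image(n);cv2.imwrite(f"pics/{n}0.png",np.array(d["pixels"]));print(n,np.array(d["mtx"]),np.array(d["extrinsics"]))
    np.savez(n+"0.npz",K=d["mtx"],E=d["extrinsics"])
E
```

```text
pics
{'time': 0.0, 'joint_positions': array([-1.1999,  0.3218, -0.07  ,  1.4517,  0.0226,  1.3708, -0.0569]), 'qd': array([-0.0007, -0.0006, -0.0012, -0.0012,  0.0005, -0.0009, -0.0005]), 'joint_torque': array([ -0.0012, -49.1283,  -0.4046, -31.2527,  -0.0639,   0.0439,
         0.0002]), 'position': array([0.2269, 0.6085, 0.2214]), 'tool_rot': array([ 2.5794,  1.7913, -0.0023]), 'ft_force': array([ 0.6252,  0.6869, -0.7645]), 'torque': array([-0.0524, -0.0341,  0.0228]), 'grip_width': 1.000930747142478}
scene [[453.3748   0.     322.6314]
 [  0.     453.3748 199.0674]
 [  0.       0.       1.    ]] [[ 0.2878  0.6214 -0.7287  1.5767]
 [ 0.9574 -0.2047  0.2036 -0.2778]
 [-0.0226 -0.7563 -0.6539  0.9838]
 [ 0.      0.      0.      1.    ]]
top [[384.6875   0.     327.1106]
 [  0.     384.6875 198.8467]
 [  0.       0.       1.    ]] [[ 0.0006 -0.9826  0.1856  0.3703]
 [-1.     -0.0007 -0.0008 -0.0177]
 [ 0.0009 -0.1856 -0.9826  1.2228]
 [ 0.      0.      0.      1.    ]]
```

View pics/scene0.png

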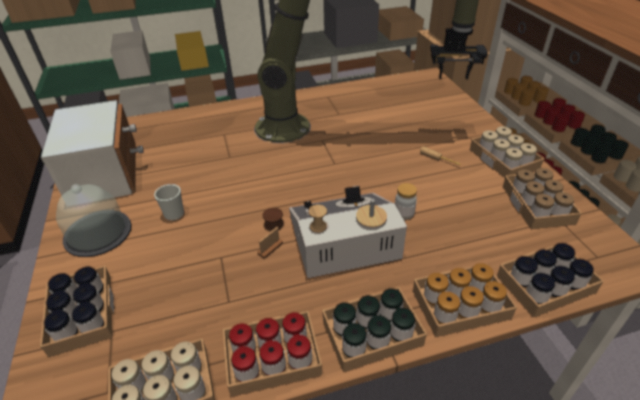

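View pics/top0.png

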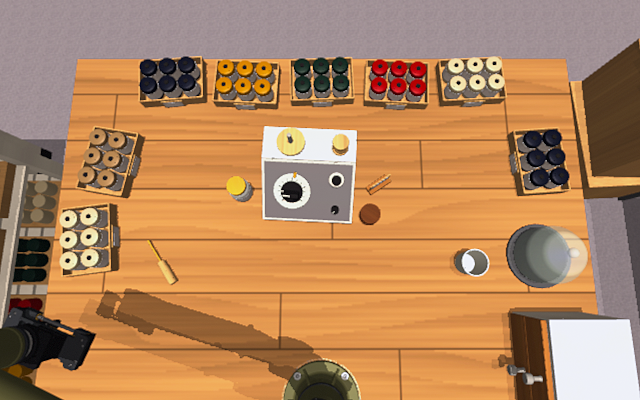

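Run:
```python
import cv2
i=cv2.imread("pics/top0.png")[118:230,252:366]
cv2.imwrite("pics/topc.png",cv2.resize(i,None,fx=5.2,fy=5.2,interpolation=cv2.INTER_CUBIC))
```

```text
(no output)
```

View pics/topc.png

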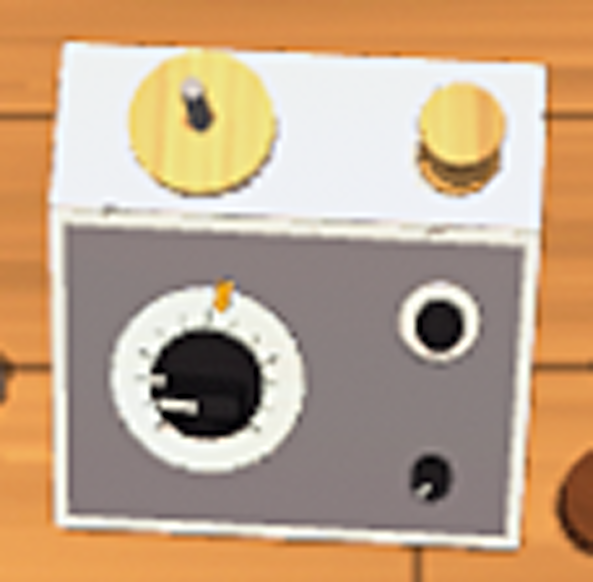

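```bash
cat > geo.py <<'E'
import numpy as np,cv2
np.set_printoptions(precision=4,suppress=True)
from scipy.optimize import least_squares
def proj(P,K,E):
    P=np.atleast_2d(P); c=(P-E[:3,3])@E[:3,:3]; q=c@K.T; return q[:,:2]/q[:,2:]
def ray(px,K,E):
    d=np.linalg.inv(K)@[px[0],px[1],1]; return E[:3,3],E[:3,:3]@d
def Rz(a): return np.array([[np.cos(a),-np.sin(a),0],[np.sin(a),np.cos(a),0],[0,0,1]])
s,c=.5,np.sqrt(.75)
PANEL=np.array([[c,0,-s],[0,1,0],[s,0,c]]).T  # placeholder, columns below
UP=np.array([c,0,s]);LEFT=np.array([0,1,0.]);N=np.array([-s,0,c])
PANEL=np.stack([UP,LEFT,N],1)
def hit(px,K,E,p,off):  # pose p=(x,y,yaw); returns world point on plane offset off over the panel
    o,d=ray(px,K,E); n=Rz(p[2])@N; p0=Rz(p[2])@np.array([-.135,0,.030])+[p[0],p[1],0]+off*n
    return o+d*((p0-o)@n)/(d@n)
E
python3 - <<'E'
from geo import *
z=np.load("top0.npz");K,E=z["K"],z["E"]
f=lambda u:np.array(u)/5.2+[252-.4,118-.4]
M=np.array([[.135,.14,.13],[.135,-.14,.13],[-.135,.14,.03],[-.135,-.14,.03],[.035,.14,.13],[.035,-.14,.13]])
px=f([(65,42),(547,65),(57,525),(518,547),(52,205),(537,231)])
g=lambda p:(proj(M@Rz(p[2]).T+[p[0],p[1],0],K,E)-px).ravel()
r=least_squares(g,[.6,0,0]);p=r.x;print(p,r.fun)
D=hit(f([207,378]),K,E,p,.003);B=Rz(p[2])@PANEL
print("dial",D,"local",B.T@(D-hit(f([207,378]),K,E,p,0)))
for n,u,o in(("marker",(223,297),.007),("ptr skirt",(158,380),.011),("bartop",(180,406),.049)):
    v=B.T@(hit(f(u),K,E,p,o)-D); print(n,v,"angle",(np.arctan2(-v[1],v[0])+2.356),"r",np.hypot(*v[:2]))
b=hit(f([440,325]),K,E,p,.012);print("btn if 12mm",b,B.T@(b-D)); t=hit(f([432,477]),K,E,p,.018);print("tens",B.T@(t-D))
w=Rz(p[2]).T@(D-[p[0],p[1],0]);print("dial in winder",w)
np.savez("pose.npz",p=p,D=D,b=b)
E
```

```text
[ 0.6598  0.0384 -0.0496] [-0.3424 -0.5064  0.2689 -0.4553 -0.6259  0.3113  0.2721  0.5584 -0.5761
  0.2002  0.98   -0.186 ]
dial [0.6121 0.0895 0.0824] local [ 0.001  -0.0003  0.003 ]
marker [ 0.0506 -0.009   0.004 ] angle 2.531316642246321 r 0.05134315273648942
ptr skirt [-0.      0.0275  0.008 ] angle 0.7835972772520494 r 0.02752771687784914
bartop [-0.0021  0.01    0.046 ] angle 0.5780672083866343 r 0.010220602780027522
btn if 12mm [ 0.637  -0.0456  0.1111] [ 0.0417 -0.1337  0.009 ]
tens [-0.0489 -0.1338  0.015 ]
dial in winder [-0.0502  0.0487  0.0824]
```

```bash
cat > push.py <<'E'
from geo import *
z=np.load("pose.npz");p,D=z["p"],z["D"];B=Rz(p[2])@PANEL
def bar(k,n=30):
    ph=k-2.356; e=np.cos(ph)*B[:,0]-np.sin(ph)*B[:,1]; sd=np.cross(B[:,2],e) # sd: left of bar (ccw side)
    g=np.array(np.meshgrid(np.linspace(-.023,.023,n),[-.007,.007],np.linspace(.008,.046,n))).reshape(3,-1)
    return D+g.T@np.stack([e,sd,B[:,2]]), e
def pusher(k,r=.015,L=.015,W=.0095,clear=.005):
    P,e=bar(k); eh=e.copy();eh[2]=0;eh/=np.linalg.norm(eh); pd=np.array([eh[1],-eh[0],0]) # push dir (cw)
    A=D+.03*B[:,2]+r*e; zt=.1
    for _ in range(20):
        m=(P[:,2]>zt)&(abs((P-A)@eh)<W); f=((P-A)[m]@pd).min()
        T=A+(f-L)*pd
        c=np.array([T+a*L*pd+b*W*eh for a in(-1,1) for b in(-1,1)])
        n=B[:,2]; zp=D[2]-((c-D)[:,:2]@n[:2])/n[2]+.008/n[2]
        zt=.5*zt+.5*(zp.max()+clear)
    return np.array([T[0],T[1],zt,np.arctan2(pd[1],pd[0])])
E
python3 - <<'E'
from push import *
from bench import get_state
from scipy.spatial.transform import Rotation as R
s=get_state();x=R.from_rotvec(s["tool_rot"]).as_matrix()[:,0];a0=np.arctan2(x[1],x[0]);print(s["position"],a0)
for k in np.arange(.65,2.61,.15): print(round(k,2),pusher(k))
E
```

```text
[0.2269 0.6086 0.2216] 1.214023712161146
0.65 [0.5671 0.1032 0.0796 0.0677]
0.8 [ 0.569   0.107   0.0801 -0.0624]
0.95 [ 0.5715  0.1105  0.082  -0.1926]
1.1 [ 0.5745  0.1135  0.0841 -0.3244]
1.25 [ 0.578   0.116   0.0864 -0.4593]
1.4 [ 0.5819  0.118   0.0887 -0.5984]
1.55 [ 0.5863  0.1193  0.0911 -0.743 ]
1.7 [ 0.591   0.1199  0.0935 -0.8938]
1.85 [ 0.5959  0.1196  0.0958 -1.0512]
2.0 [ 0.6008  0.1183  0.0978 -1.2148]
2.15 [ 0.6055  0.1161  0.0995 -1.3836]
2.3 [ 0.6098  0.113   0.1007 -1.5557]
2.45 [ 0.6135  0.1108  0.1033 -1.7288]
2.6 [ 0.6172  0.1085  0.1067 -1.9003]
```

{"op": "carry_out", "data": {"motion": [[[0.05,-0.08,0],-0.2],[[0.1,-0.16,0],-0.4],[[0.15,-0.24,0],-0.6],[[0.2,-0.32,0],-0.8],[[0.25,-0.4,0],-1.0],[[0.29,-0.46,0],-1.12],[[0.318,-0.504,0],-1.22],[[0.318,-0.504,0],-1.22],[[0.318,-0.504,0],-1.22],[[0.318,-0.504,0],-1.22],[[0.318,-0.504,0],-1.22],[[0.318,-0.504,0],-1.22],[[0.318,-0.504,0],-1.22],[[0.318,-0.504,0],-1.22],[[0.318,-0.504,0],-1.22],[[0.318,-0.504,0],-1.22],[[0.318,-0.504,0],-1.22]], "grip": 1, "squeeze": 20}}

```text
time: 1.8
position: [0.5445, 0.1066, 0.2225]
tool_rot: [-3.141, 0.005, 0.0]
ft_force: [-0.1, -0.0, 0.4]
grip_width: 0.013
```

Run:
```python
from bench import get_state, eyes
from push import *
d=eyes.get_image("wrist");i=np.array(d["pixels"]);K,E=np.array(d["mtx"]),np.array(d["extrinsics"]);np.savez("wrist1.npz",K=K,E=E);cv2.imwrite("pics/wraw1.png",i)
print(E,K)
j=i.copy()
for k in range(13):
    a=k*np.pi/8-2.356
    for r in(.056,):
        q=proj(D+r*(np.cos(a)*B[:,0]-np.sin(a)*B[:,1]),K,E)[0]
        if abs(q).max()<2000: cv2.circle(j,tuple(int(v) for v in q),2,(0,0,255),-1)
cv2.imwrite("pics/w1.png",j);s=get_state();print(s["time"],s["position"],s["tool_rot"],s["grip_width"])
```

```text
[[ 1.     -0.0026 -0.0007  0.5451]
 [-0.0027 -0.9605 -0.2783  0.1837]
 [ 0.      0.2783 -0.9605  0.385 ]
 [ 0.      0.      0.      1.    ]] [[333.4767   0.     317.4216]
 [  0.     333.4767 202.076 ]
 [  0.       0.       1.    ]]
1.85 [0.5446 0.1063 0.2226] [-3.1414  0.006   0.    ] 0.0025354752484215877
```

View pics/w1.png

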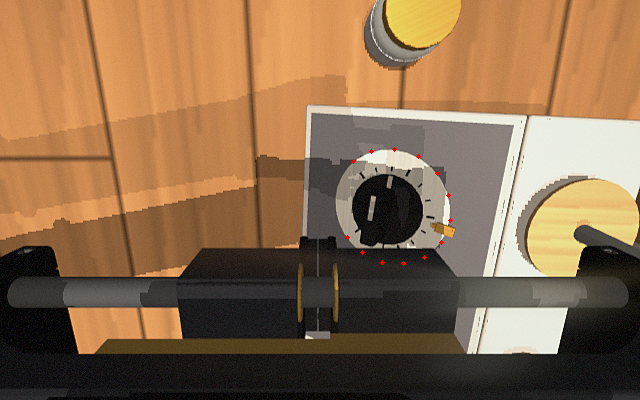

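Run:
```python
from push import *
z=np.load("wrist1.npz");K,E=z["K"],z["E"];i=cv2.imread("pics/wraw1.png");F=5
j=cv2.resize(i[138:252,325:475],None,fx=F,fy=F,interpolation=cv2.INTER_CUBIC)
q=lambda P:(((proj(P,K,E)-[325,138])+.5)*F).astype(int)
a=np.linspace(0,2*np.pi,73);c=np.array([np.cos(a),-np.sin(a),0*a]).T
for r,h,col in((.056,0,(0,0,255)),(.034,.008,(0,255,0))):
    for t in q(D+(c*r+[0,0,h])@B.T): cv2.circle(j,tuple(map(int,t)),2,col,-1)
for k,col in((.785,(255,255,0)),):
    P,_=bar(k,2)
    for t in q(P): cv2.circle(j,tuple(map(int,t)),4,col,-1)
cv2.imwrite("pics/w1c.png",j)
```

```text
(no output)
```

View pics/w1c.png

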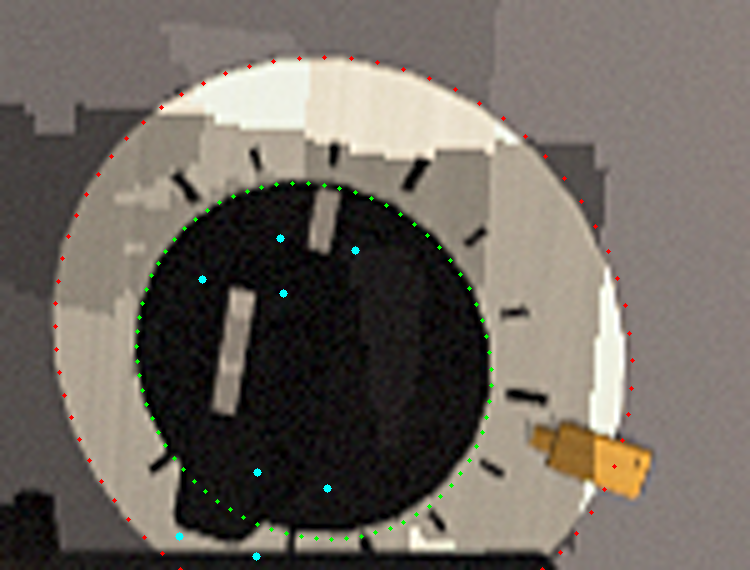

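```bash
cat >> push.py <<'E'
def ang(px,h,K,E,D=D):
    v=B.T@(hit(px,K,E,p,h+.003)-D); return round(np.arctan2(-v[1],v[0])+2.356,4),round(np.hypot(*v[:2]),4)
E
python3 - <<'E'
from push import *
z=np.load("wrist1.npz");K,E=z["K"],z["E"]
f=lambda u:np.array(u)/5+[324.5,137.5]
for dx in(0,-.001):
  D1=D+dx*B[:,0]
  for n,u,h in(("po",(328,192),.0085),("pi",(319,250),.0085),("topo",(243,290),.046),("topi",(224,412),.046),("mtip",(532,440),.003),("mout",(642,476),.004),("tick8?",(526,396),0)):
    print(n,ang(f(u),h,K,E,D1))
a,b=[B.T@(hit(f(u),K,E,p,.049)-D) for u in((243,290),(224,412))];print(np.arctan2(-(a-b)[1],(a-b)[0])+2.356)
for k in (.9,.95,1.0):print(k,pusher(k))
E
```

```text
po (np.float64(0.8162), np.float64(0.033))
pi (np.float64(0.8092), np.float64(0.0222))
topo (np.float64(0.7917), np.float64(0.0224))
topi (np.float64(-0.0196), np.float64(0.0015))
mtip (np.float64(2.5264), np.float64(0.0418))
mout (np.float64(2.5065), np.float64(0.0609))
tick8? (np.float64(2.3607), np.float64(0.0386))
po (np.float64(0.8464), np.float64(0.033))
pi (np.float64(0.8542), np.float64(0.0222))
topo (np.float64(0.8363), np.float64(0.0224))
topi (np.float64(0.6836), np.float64(0.0011))
mtip (np.float64(2.5224), np.float64(0.0428))
mout (np.float64(2.5041), np.float64(0.0619))
tick8? (np.float64(2.3606), np.float64(0.0396))
0.8439178237239906
0.9 [ 0.5706  0.1094  0.0814 -0.1491]
0.95 [ 0.5715  0.1105  0.082  -0.1926]
1.0 [ 0.5724  0.1115  0.0827 -0.2363]
```

{"op": "carry_out", "data": {"motion": [[[0.005,0.001,-0.02],-0.04],[[0.01,0.002,-0.05],-0.08],[[0.01,0.002,-0.08],-0.08],[[0.01,0.002,-0.11],-0.08],[[0.01,0.002,-0.13],-0.08],[[0.01,0.002,-0.142],-0.08],[[0.01,0.002,-0.142],-0.08],[[0.01,0.002,-0.142],-0.08]]}}

```text
time: 2.65
position: [0.5556, 0.1074, 0.0814]
tool_rot: [-3.138, 0.134, -0.002]
ft_force: [-0.1, 0.8, 0.3]
grip_width: 0.005
```

Run:
```python
from push import *
c=np.array([.555,.107,.081,-.086])
for k in np.arange(.83,2.36,.09): print(round(k,2),np.round(pusher(k)-c,3).tolist())
```

```text
0.83 [0.014, 0.001, -0.001, -0.002]
0.92 [0.016, 0.003, 0.001, -0.08]
1.01 [0.018, 0.005, 0.002, -0.159]
1.1 [0.019, 0.007, 0.003, -0.238]
1.19 [0.022, 0.008, 0.004, -0.319]
1.28 [0.024, 0.009, 0.006, -0.401]
1.37 [0.026, 0.011, 0.007, -0.484]
1.46 [0.029, 0.012, 0.009, -0.57]
1.55 [0.031, 0.012, 0.01, -0.657]
1.64 [0.034, 0.013, 0.012, -0.747]
1.73 [0.037, 0.013, 0.013, -0.839]
1.82 [0.04, 0.013, 0.014, -0.933]
1.91 [0.043, 0.012, 0.016, -1.03]
2.0 [0.046, 0.011, 0.017, -1.129]
2.09 [0.049, 0.01, 0.018, -1.23]
2.18 [0.051, 0.009, 0.019, -1.332]
2.27 [0.054, 0.007, 0.02, -1.435]
```

{"op": "carry_out", "data": {"motion": [[[0.007,0.001,0],0],[[0.014,0.001,0],-0.02],[[0.016,0.003,0.001],-0.08],[[0.018,0.005,0.002],-0.16],[[0.02,0.007,0.003],-0.24],[[0.022,0.008,0.004],-0.32],[[0.024,0.009,0.006],-0.4],[[0.026,0.011,0.007],-0.48],[[0.029,0.012,0.009],-0.57],[[0.029,0.012,0.009],-0.57]]}}

```text
time: 3.65
position: [0.5847, 0.1196, 0.0901]
tool_rot: [-2.974, 1.013, -0.0]
ft_force: [-1.5, 0.2, 0.3]
grip_width: 0.004
```

```bash
cat > look.py <<'E'
import sys
from push import *
from bench import get_state, eyes
def look(name,tag,k=None):
    d=eyes.get_image(name);i=np.array(d["pixels"]);K,E=np.array(d["mtx"]),np.array(d["extrinsics"])
    np.savez(tag+".npz",K=K,E=E)
    c=np.round(proj(D+.02*B[:,2],K,E)[0]).astype(int); h=75 if name=="wrist" else 30
    x0,y0=max(c[0]-h,0),max(c[1]-h,0); F=600/(2*h)
    m=cv2.resize(i[y0:y0+2*h,x0:x0+2*h],None,fx=F,fy=F,interpolation=cv2.INTER_CUBIC)
    cv2.imwrite(f"pics/{tag}.png",m); print(tag,"origin",x0,y0,"F",F); s=get_state();print(s["time"],s["position"],s["ft_force"],s["grip_width"])
if __name__=="__main__":look(sys.argv[1],sys.argv[2])
E
python3 look.py wrist w2
```

```text
w2 origin 304 212 F 4.0
3.7 [0.5845 0.1195 0.09  ] [-1.8806  0.1772  0.812 ] 0.003339890502921925
```

View pics/w2.png

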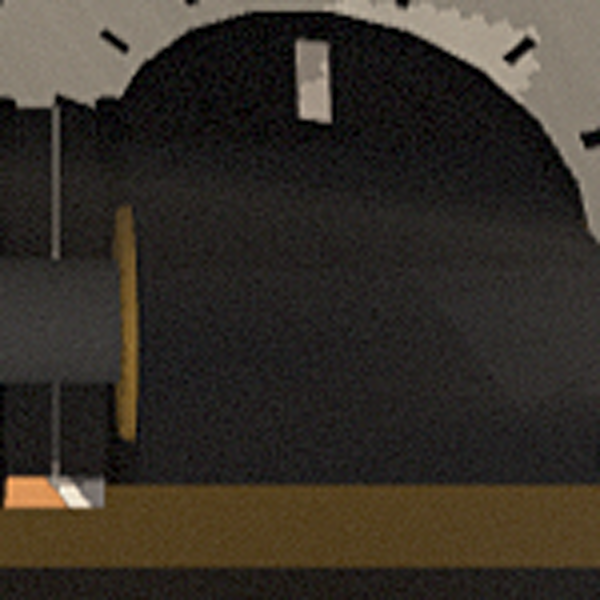

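Run:
```python
from push import *
z=np.load("w2.npz");K,E=z["K"],z["E"]
for u in((312,40),(316,123)): print(ang(np.array(u)/4+[303.5,211.5],.0085,K,E))
```

```text
(np.float64(1.2894), np.float64(0.0334))
(np.float64(1.2767), np.float64(0.0204))
```

{"op": "carry_out", "data": {"motion": [[[0.002,0,0.001],-0.087],[[0.005,0.001,0.003],-0.177],[[0.008,0.001,0.004],-0.269],[[0.011,0.001,0.005],-0.363],[[0.014,0,0.007],-0.46],[[0.017,-0.001,0.008],-0.56],[[0.02,-0.002,0.009],-0.66],[[0.022,-0.003,0.01],-0.762],[[0.025,-0.005,0.011],-0.865],[[0.025,-0.005,0.011],-0.865],[[0.025,-0.005,0.011],-0.865]]}}

```text
time: 4.8
position: [0.6095, 0.1145, 0.1009]
tool_rot: [-2.279, 2.161, -0.001]
ft_force: [0.2, 1.2, 0.5]
grip_width: 0.006
```

```bash
python3 look.py wrist w3; python3 look.py top t3
```

```text
w3 origin 288 195 F 4.0
4.85 [0.6095 0.1144 0.1009] [0.4192 0.7513 1.1636] 0.005582022654408912
t3 origin 261 162 F 10.0
4.9 [0.6095 0.1144 0.1009] [-1.1565  1.7293  0.7495] 0.007013732216442783
```

View pics/w3.png

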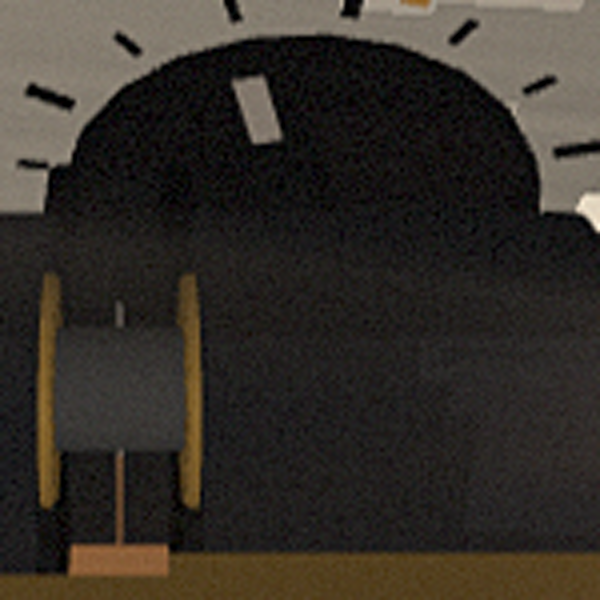

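Run:
```python
from push import *
z=np.load("w3.npz");K,E=z["K"],z["E"]
ks=[ang(np.array(u)/4+[287.5,194.5],.0085,K,E)[0] for u in((248,78),(267,144))]; print(ks)
k=np.mean(ks)
from bench import get_state
P=get_state()["position"]
for L in(.008,.009,.010,.011,.012,.013): print(L,pusher(k,L=L)[:3]-P)
for L in(.009,.0105,.012):
  for k in(2.0,2.2,2.4,2.5): print(L,k,pusher(k,L=L))
```

```text
[np.float64(1.9845), np.float64(1.9688)]
0.008 [-0.0068 -0.0023 -0.0034]
0.009 [-0.0072 -0.0014 -0.0034]
0.01 [-0.0076 -0.0005 -0.0034]
0.011 [-0.0079  0.0005 -0.0034]
0.012 [-0.0083  0.0014 -0.0034]
0.013 [-0.0087  0.0023 -0.0034]
0.009 2.0 [ 0.6029  0.1127  0.0978 -1.2148]
0.009 2.2 [ 0.6078  0.1092  0.1    -1.4407]
0.009 2.4 [ 0.6117  0.1053  0.1017 -1.6712]
0.009 2.5 [ 0.6135  0.1043  0.1034 -1.7863]
0.0105 2.0 [ 0.6024  0.1141  0.0978 -1.2148]
0.0105 2.2 [ 0.6076  0.1107  0.1    -1.4407]
0.0105 2.4 [ 0.6118  0.1068  0.1018 -1.6712]
0.0105 2.5 [ 0.6138  0.1058  0.1036 -1.7863]
0.012 2.0 [ 0.6018  0.1155  0.0978 -1.2148]
0.012 2.2 [ 0.6074  0.1122  0.1    -1.4407]
0.012 2.4 [ 0.612   0.1083  0.1019 -1.6712]
0.012 2.5 [ 0.6141  0.1072  0.1039 -1.7863]
```

{"op": "carry_out", "data": {"motion": [[[0.001,-0.003,0.001],-0.05],[[0.001,-0.005,0.002],-0.1],[[0.002,-0.007,0.003],-0.13],[[0.002,-0.009,0.003],-0.15],[[0.002,-0.009,0.003],-0.15]]}}

```text
time: 5.4
position: [0.6119, 0.1049, 0.1041]
tool_rot: [-2.107, 2.329, -0.002]
ft_force: [2.2, 1.8, 0.5]
grip_width: 0.007
```

```bash
python3 look.py wrist w4
```

```text
w4 origin 272 191 F 4.0
5.45 [0.6117 0.1049 0.1041] [2.0856 2.276  1.2854] 0.002037305780961528
```

View pics/w4.png

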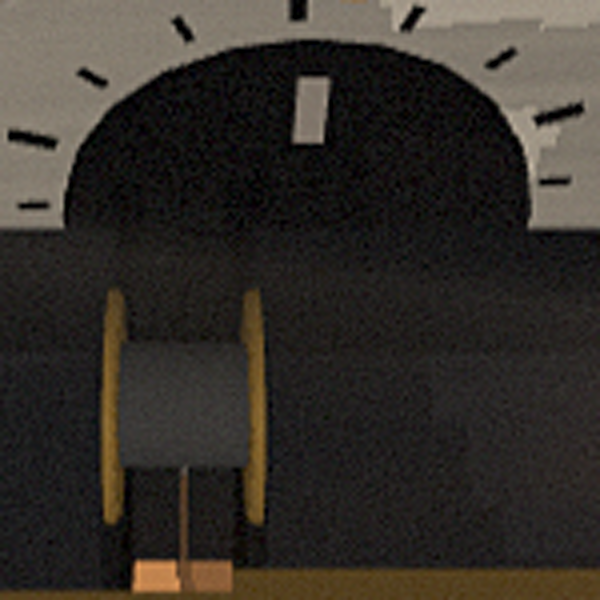

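Run:
```python
from push import *
z=np.load("w4.npz");K,E=z["K"],z["E"]
for u,h in(((314,77),.0085),((308,143),.0085),((299,9),0)): print(ang(np.array(u)/4+[271.5,190.5],h,K,E))
```

```text
(np.float64(2.4083), np.float64(0.0333))
(np.float64(2.4196), np.float64(0.0203))
(np.float64(2.3694), np.float64(0.037))
```

{"op": "carry_out", "data": {"motion": [[[0,-0.001,0],0],[[0,-0.0012,0],0],[[0,-0.0012,0],0]]}}

```text
time: 5.75
position: [0.6112, 0.1038, 0.1038]
tool_rot: [-2.107, 2.33, -0.0]
ft_force: [2.5, 1.4, 2.5]
grip_width: 0.004
```

```bash
cat > meas.py <<'E'
from push import *
from bench import eyes
def polar(i,K,E,h,rs,a):
    rr,aa=np.meshgrid(rs,a,indexing="ij"); ph=aa-2.356
    P=D+np.stack([rr*np.cos(ph),-rr*np.sin(ph),0*rr+h],-1).reshape(-1,3)@B.T
    q=proj(P,K,E).astype(np.float32).reshape(*rr.shape,2)
    return cv2.remap(i,q[...,0],q[...,1],cv2.INTER_LINEAR).astype(float)
def cen(w,a): return np.round((w*a).sum()/max(w.sum(),1e-9),4),round(w.sum(),1)
def meas(i,K,E):
    a=np.linspace(1.9,3.0,441)
    g=polar(i,K,E,.0085,np.linspace(.024,.031,15),a).mean(2); w=np.clip(g-90,0,60)
    print("pointer per r:",[cen(x,a)[0] for x in w[::7]],"all",cen(w,a))
    m=polar(i,K,E,.004,np.linspace(.047,.057,15),a); w=np.clip(m[...,2]-m[...,0]-60,0,60)
    print("marker per r:",[cen(x,a)[0] for x in w[::7]],"all",cen(w,a))
    b=a[(a>2.2)&(a<2.46)]; t=polar(i,K,E,0,np.linspace(.037,.041,9),b).mean(2); t=np.clip(80-t,0,60).mean(0); print("tick 2.356:",cen(t,b))
if __name__=="__main__":
    import sys
    d=eyes.get_image("wrist");i=np.array(d["pixels"]);K,E=np.array(d["mtx"]),np.array(d["extrinsics"])
    cv2.imwrite(f"pics/{sys.argv[1]}.png",i); np.savez(sys.argv[1]+".npz",K=K,E=E); meas(i,K,E)
E
python3 meas.py w5
```

```text
pointer per r: [np.float64(2.4779), np.float64(2.4727), np.float64(2.4702)] all (np.float64(2.4728), np.float64(22821.3))
marker per r: [np.float64(2.5156), np.float64(2.5122), np.float64(2.5109)] all (np.float64(2.5128), np.float64(34649.0))
tick 2.356: (np.float64(2.3674), np.float64(1150.5))
```

{"op": "carry_out", "data": {"motion": [[[0,-0.0007,0],0],[[0,-0.001,0],0],[[0,-0.001,0],0]]}}

```text
time: 6.1
position: [0.6111, 0.1036, 0.1037]
tool_rot: [-2.107, 2.329, 0.001]
ft_force: [1.6, 4.0, 2.7]
grip_width: 0.004
```

```bash
python3 meas.py w6
```

```text
pointer per r: [np.float64(2.4896), np.float64(2.4879), np.float64(2.4848)] all (np.float64(2.4867), np.float64(23014.3))
marker per r: [np.float64(2.5127), np.float64(2.513), np.float64(2.5115)] all (np.float64(2.5129), np.float64(34464.0))
tick 2.356: (np.float64(2.3654), np.float64(1170.4))
```

{"op": "carry_out", "data": {"motion": [[[0,-0.0004,0],0],[[0,-0.0006,0],0],[[0,-0.0006,0],0]]}}

```text
time: 6.45
position: [0.6112, 0.1035, 0.1038]
tool_rot: [-2.108, 2.328, 0.001]
ft_force: [2.0, 5.3, 2.3]
grip_width: 0.008
```

```bash
python3 meas.py w7
```

```text
pointer per r: [np.float64(2.4964), np.float64(2.4917), np.float64(2.4901)] all (np.float64(2.4919), np.float64(22768.7))
marker per r: [np.float64(2.5149), np.float64(2.5115), np.float64(2.5135)] all (np.float64(2.5129), np.float64(34613.0))
tick 2.356: (np.float64(2.3661), np.float64(1156.1))
```

{"op": "carry_out", "data": {"motion": [[[0,-0.0005,0],0],[[0,-0.001,0],0],[[0,-0.001,0],0]]}}

```text
time: 6.8
position: [0.6112, 0.1034, 0.1038]
tool_rot: [-2.107, 2.327, 0.003]
ft_force: [1.7, 7.3, 2.8]
grip_width: 0.002
```

```bash
python3 meas.py w8
```

```text
pointer per r: [np.float64(2.5015), np.float64(2.4996), np.float64(2.4956)] all (np.float64(2.5002), np.float64(22956.0))
marker per r: [np.float64(2.5148), np.float64(2.5112), np.float64(2.5125)] all (np.float64(2.513), np.float64(34815.0))
tick 2.356: (np.float64(2.3661), np.float64(1150.4))
```

{"op": "carry_out", "data": {"motion": [[[0,-0.0005,0],0],[[0,-0.0012,0],0],[[0,-0.0015,0],0],[[0,-0.0015,0],0]]}}

```text
time: 7.25
position: [0.6112, 0.1032, 0.1038]
tool_rot: [-2.108, 2.325, 0.004]
ft_force: [0.7, 8.5, 2.6]
grip_width: 0.002
```

```bash
python3 meas.py w9
```

```text
pointer per r: [np.float64(2.5091), np.float64(2.5108), np.float64(2.5082)] all (np.float64(2.5087), np.float64(22983.0))
marker per r: [np.float64(2.515), np.float64(2.5148), np.float64(2.511)] all (np.float64(2.5133), np.float64(34847.0))
tick 2.356: (np.float64(2.3659), np.float64(1157.6))
```

{"op": "carry_out", "data": {"motion": [[[0,0.004,0],0],[[0,0.01,0],0],[[0,0.015,0.005],0],[[0,0.015,0.03],0],[[0,0.015,0.06],0],[[0,0.015,0.1],0],[[-0.02,0.0,0.12],0],[[-0.04,-0.01,0.12],0],[[-0.04,-0.01,0.12],0],[[-0.04,-0.01,0.12],0]]}}

```text
time: 8.3
position: [0.5707, 0.0895, 0.2235]
tool_rot: [2.107, -2.33, -0.001]
ft_force: [-1.1, -0.3, -0.3]
grip_width: 0.002
```

```bash
python3 meas.py w10; python3 look.py wrist w10c
```

```text
pointer per r: [np.float64(2.5013), np.float64(2.5007), np.float64(2.4978)] all (np.float64(2.5001), np.float64(47202.3))
marker per r: [np.float64(2.512), np.float64(2.5115), np.float64(2.5086)] all (np.float64(2.5103), np.float64(60302.0))
tick 2.356: (np.float64(2.3589), np.float64(668.4))
w10c origin 240 86 F 4.0
8.4 [0.5711 0.0902 0.2231] [ 0.32   -0.713   0.5473] 0.006129577687554481
```

View pics/w10c.png

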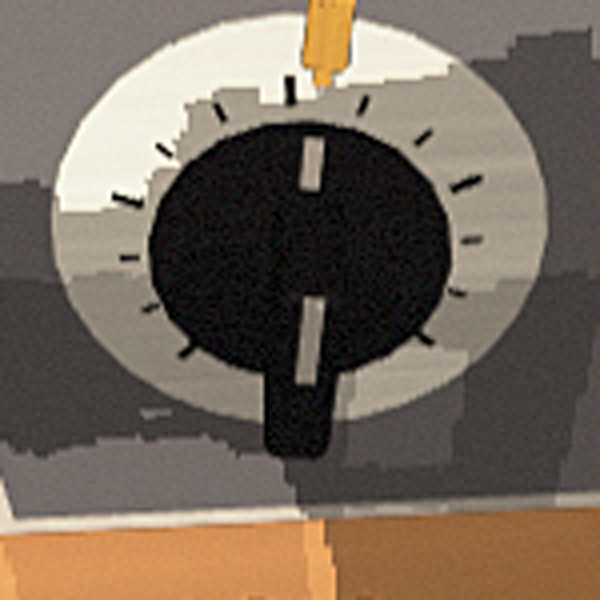

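Run:
```python
from push import *
z=np.load("w10.npz");K,E=z["K"],z["E"];b=np.load("pose.npz")["b"];i=cv2.imread("pics/w10.png")
c=np.round(proj(b,K,E)[0]).astype(int);print(c)
x0,y0=c-60;x0=min(x0,520);y0=max(y0,0);print(x0,y0)
cv2.imwrite("pics/btn.png",cv2.resize(i[y0:y0+120,x0:x0+120],None,fx=5,fy=5,interpolation=cv2.INTER_CUBIC))
```

```text
[480 102]
420 42
```

View pics/btn.png

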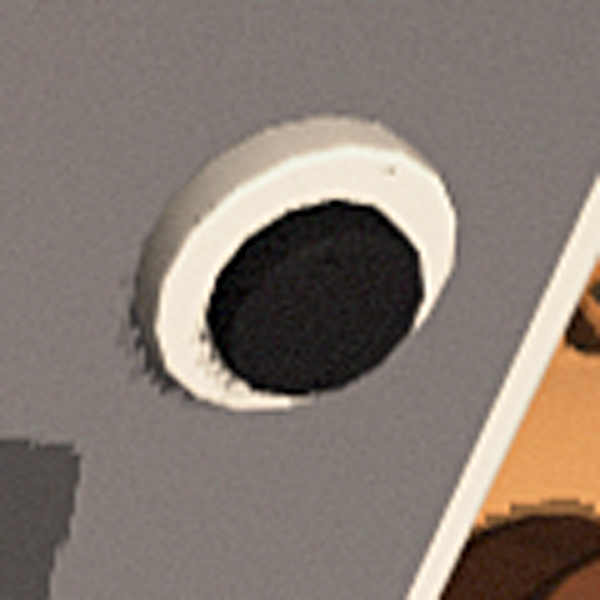

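Run:
```python
from push import *
from bench import get_state
z=np.load("w10.npz");t=np.load("top0.npz")
o1,d1=ray(np.array([320,300])/5+[419.5,41.5],z["K"],z["E"]); o2,d2=ray(np.array([439,326])/5.2+[251.6,117.6],t["K"],t["E"])
s=np.linalg.lstsq(np.stack([d1,-d2],1),o2-o1,rcond=None)[0]
A,C=o1+s[0]*d1,o2+s[1]*d2; print(A,C)
for X in(A,C): print(B.T@(X-D)+[0,0,.003])
# diameter-based: wrist axis-projected rays at several heights
for h in(.010,.015,.02,.025):
    H=lambda u:hit(np.array(u)/5+[419.5,41.5],z["K"],z["E"],p,h)
    print(h,H((320,300)),"diam",np.linalg.norm(H((208,330))-H((424,275))),"hous",np.linalg.norm(H((158,310))-H((456,235))))
print(B[:,2],get_state()["position"])
```

```text
[ 0.6371 -0.0459  0.1155] [ 0.6355 -0.0449  0.1151]
[ 0.044  -0.134   0.0158]
[ 0.0424 -0.1331  0.0163]
0.01 [ 0.6368 -0.0491  0.1088] diam 0.03271056008354193 hous 0.044546389178709477
0.015 [ 0.637  -0.0464  0.1146] diam 0.03202352885914028 hous 0.043610765935880313
0.02 [ 0.6372 -0.0436  0.1204] diam 0.031336497634738676 hous 0.04267514269305116
0.025 [ 0.6375 -0.0409  0.1262] diam 0.030649466410337015 hous 0.041739519450222036
[-0.4994  0.0248  0.866 ] [0.5711 0.0902 0.2231]
```

{"op": "carry_out", "data": {"motion": [[[0.015,-0.04,0],0],[[0.03,-0.08,0],0],[[0.045,-0.12,0],0],[[0.05,-0.135,-0.02],0],[[0.05,-0.135,-0.05],0],[[0.05,-0.135,-0.08],0],[[0.05,-0.135,-0.097],0],[[0.05,-0.135,-0.097],0],[[0.05,-0.135,-0.097],0]]}}

```text
time: 9.3
position: [0.6216, -0.0451, 0.127]
tool_rot: [2.108, -2.329, 0.001]
ft_force: [0.5, 1.1, 0.1]
grip_width: 0.007
```

{"op": "carry_out", "data": {"motion": [[[0.002,0,-0.0035],0],[[0.004,0,-0.007],0],[[0.005,0,-0.0087],0],[[0.006,0,-0.0105],0],[[0.006,0,-0.0105],0]]}}

```text
time: 9.8
position: [0.6282, -0.0453, 0.1171]
tool_rot: [-2.106, 2.328, -0.003]
ft_force: [1.5, -0.4, 5.6]
grip_width: 0.005
```

{"op": "carry_out", "data": {"motion": [[[0.001,0,-0.0017],0],[[0.001,0,-0.0017],0],[[0.001,0,-0.0017],0]]}}

```text
time: 10.1
position: [0.6288, -0.0453, 0.1163]
tool_rot: [-2.106, 2.329, -0.001]
ft_force: [-2.0, 0.4, 9.9]
grip_width: 0.006
```

{"op": "carry_out", "data": {"motion": [[[0.001,0,-0.0017],0],[[0.002,0,-0.0035],0],[[0.002,0,-0.0035],0]]}}

```text
time: 10.4
position: [0.6293, -0.0454, 0.1156]
tool_rot: [-2.107, 2.33, 0.005]
ft_force: [-13.6, 2.0, 30.1]
grip_width: 0.002
```

{"op": "carry_out", "data": {"motion": [[[-0.0025,0,0.0043],0],[[-0.0025,0,0.0043],0],[[-0.0025,0,0.0043],0]]}}

```text
time: 10.7
position: [0.6285, -0.0453, 0.1166]
tool_rot: [-2.106, 2.328, -0.002]
ft_force: [1.4, 0.0, 6.6]
grip_width: 0.007
```

{"op": "carry_out", "data": {"motion": [[[-0.001,0,0.0017],0],[[-0.001,0,0.0017],0],[[-0.001,0,0.0017],0]]}}

```text
time: 11.0
position: [0.6273, -0.0453, 0.1177]
tool_rot: [-2.107, 2.329, -0.002]
ft_force: [-0.9, 0.3, 5.2]
grip_width: 0.009
```

{"op": "carry_out", "data": {"motion": [[[-0.001,0,0.0017],0],[[-0.001,0,0.0017],0],[[-0.001,0,0.0017],0]]}}

```text
time: 11.3
position: [0.6255, -0.0452, 0.1185]
tool_rot: [2.107, -2.33, -0.0]
ft_force: [0.7, -0.1, 3.6]
grip_width: 0.004
```

{"op": "carry_out", "data": {"motion": [[[-0.001,0,0.0017],0],[[-0.001,0,0.0017],0],[[-0.001,0,0.0017],0]]}}

```text
time: 11.6
position: [0.6242, -0.0451, 0.12]
tool_rot: [2.107, -2.329, -0.001]
ft_force: [-0.4, 0.2, 2.2]
grip_width: 0.009
```

{"op": "carry_out", "data": {"motion": [[[-0.004,0,0.007],0],[[-0.008,0,0.014],0],[[-0.02,0.01,0.035],0],[[-0.03,0.03,0.07],0],[[-0.04,0.06,0.09],0],[[-0.05,0.1,0.1],0],[[-0.054,0.135,0.1],0],[[-0.054,0.135,0.1],0],[[-0.054,0.135,0.1],0],[[-0.054,0.135,0.1],0]]}}

```text
time: 12.6
position: [0.5705, 0.088, 0.2204]
tool_rot: [2.105, -2.331, 0.001]
ft_force: [0.3, 0.6, 0.8]
grip_width: 0.01
```

```bash
python3 meas.py w11
python3 - <<'E'
import cv2,numpy as np
from bench import get_state
print(get_state()["time"],get_state()["position"],get_state()["ft_force"])
i=cv2.imread("pics/w11.png"); cv2.imwrite("pics/w11v.png",i)
E
```

```text
pointer per r: [np.float64(2.5065), np.float64(2.5046), np.float64(2.501)] all (np.float64(2.5046), np.float64(47141.0))
marker per r: [np.float64(2.5159), np.float64(2.5135), np.float64(2.5117)] all (np.float64(2.5132), np.float64(60273.0))
tick 2.356: (np.float64(2.3622), np.float64(700.0))
12.65 [0.57055756 0.08773499 0.22034508] [-1.10975672 -0.72833892 -0.63707432]
```

View pics/w11.png

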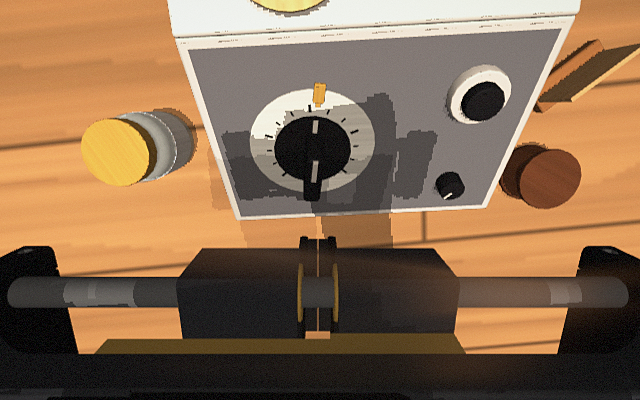

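The pointer line at (316,127) is in line with the marker at (319,93). The start button at (482,101) is out again, and the things around the winder stand where they were. Handing in.

```bash
python3 -c "
from bench import ticket
print(ticket.close_job())"
```

```text
the job is handed in; nothing more can be done
None
```

I turned the speed knob to the brass marker, let go of it, pressed the start button fully in and released it. The job was handed in at about 12.7 s of the 48 s allowed.

- **Knob:** I pushed the bar's pointer end round with the shut fingers, from about 0.83 rad to the mark. The last picture, taken after the button press, puts the pointer at 2.505 rad and the marker at 2.513 rad. Correcting for a small camera offset, seen on the top tick mark, makes the gap roughly 0.01 to 0.015 rad, which is under 1 degree. It is about what the pictures can resolve.
- **Button:** I judged the press by force, because the gripper hid the button. Pushed onto its stop, the button took about 33 N at the fingertips. As I backed off, the upward force fell steadily from 6.6 N to 2.2 N, as a spring would. In the last picture it is out again.
- **Surroundings:** I never moved near the tension knob or the marker. The marker measured the same before and after. In the last picture the jar, the wide bobbin and the card stand were in place. I made no separate final check of the deck bobbin, the pot and the hook tool. The arm ended clear of everything.

No checks failed. The button travel itself was not measured directly.

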